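# Photograph a finished book and put it in the crate

### The job

Lift the finished book out of the wooden press and, keeping it upright, hold it still and centred about 16 cm in front of the copy camera's lens, first with its spine squarely facing the lens for a second, then turned round with its page edges (fore-edge) squarely facing the lens for a second. Then set it down gently, not letting it fall, in the free part of the slatted crate so that it stands upright on the crate's floor, and let go. Leave the book already in the crate standing where it is and do not disturb the other things on the bench.

Things in the scene. Friction and masses are not known exactly. Their poses are not given: they have to be found in the camera images.
- book: The finished book, rigid, closed, grey boards: 85 mm deep (x), 48 mm thick (y), 115 mm tall (z), 0.2 to 0.4 kg, standing on its tail edge in the press. Origin: underside centre, z up. +x points out of the rounded spine with four raised bands (at the start roughly away from the robot), -x out of the fore-edge with the white page edges. Flat boards at +y and -y: grip across them from above.
- book_mid (a point): The middle of the finished book, 57.5 mm above its underside; axes as the book's.
- press: Wooden press, fixed. Base plank 220 x 160 x 12 mm, on which the book stands; two upright jaws along x, 210 mm long, 36 mm thick, tops 60 mm above the bench, 54 mm apart (slack: the book lifts straight out). Two wooden screws, 22 mm thick, cross the gap along y at x = +82 and -82 mm, 38 mm high. Origin: underside centre, mid-gap.
- crate: Slatted light-wood crate, open on top, fixed: 190 mm (x) by 280 mm (y) outside, 75 mm high, walls and floor 8 mm. Origin: underside centre. Its +y end is taken by the other book; the middle of the free part is at about y = -40 mm. It stands to the robot's left or right, with the press on the other side.
- done_book: Slimmer grey book already standing in the crate, loose: 80 mm (x) by 36 mm (y) by 110 mm tall, spine to +x, centred 88 to 100 mm from the crate's centre towards the crate's +y. Origin: centre of its underside.
- copycam: Small black camera on a round-footed post, fixed, at the far side of the bench, 225 mm tall overall, foot 110 mm across. Origin on the bench below the camera head; it looks along its own -x, roughly towards the robot; z up.
- lens (a point): Centre of the lens front, 43 mm towards -x from copycam's origin, 200 mm above the bench; axes as copycam's (looks along -x). The picture is good when the book's middle is 100 to 250 mm in front of the lens, within 30 mm of the lens axis sideways and in height, the book upright and its face within 12 degrees of square.
- tape: Bystander: roll of paper tape lying flat, 96 mm across, 25 mm high, loose. Origin: underside centre.
- folder: Bystander: white bone folder lying flat, 150 mm (x) by 24 mm by 6 mm, loose. Origin: underside centre.
- glue: Bystander: white glue bottle standing, 50 mm across, 125 mm tall, loose. Origin: underside centre.
Things that resemble listed ones, but are neither listed nor needed, are in the scene too. There is more than one size of the copycam; the one meant has the size given above. What is shaped like the book but turquoise is not meant.

How it is judged:
On the way, in this order (a step that is already met when the one before it is completed fails the run):
1. the book is held still before the lens, spine facing it (x of lens in the frame of book above 0.05 m and x of book_mid in the frame of lens between -0.25 and -0.1 m and y of book_mid in the frame of lens between -0.03 and 0.03 m and z of book_mid in the frame of lens between -0.03 and 0.03 m and angle between the x axis of book and the x axis of copycam, either way round below 0.21 rad and angle between book's own z axis and vertical below 0.2 rad and linear speed of book below 0.06 m/s), for 0.5 s.
2. the book is held still before the lens, fore-edge facing it (x of lens in the frame of book below -0.05 m and x of book_mid in the frame of lens between -0.25 and -0.1 m and y of book_mid in the frame of lens between -0.03 and 0.03 m and z of book_mid in the frame of lens between -0.03 and 0.03 m and angle between the x axis of book and the x axis of copycam, either way round below 0.21 rad and angle between book's own z axis and vertical below 0.2 rad and linear speed of book below 0.06 m/s), for 0.5 s.
At the end, for the whole second after the job is handed in: The book stands upright (within 8 degrees) and at rest on the crate's floor (underside at most 8 mm above it), inside the crate, and the other book still stands upright (within 8 degrees) on the crate's floor (x of book_mid in the frame of crate between -0.087 and 0.087 m and y of book_mid in the frame of crate between -0.132 and 0.1 m and z of each of book, done_book in the frame of crate below 0.016 m and angle between each of book, done_book's own z axis and vertical below 0.15 rad and linear speed of book below 0.02 m/s); the robot touches nothing.
It fails at once if the finished book is tipped by more than 30 degrees (angle between book's own z axis and vertical above 0.52 rad).
It fails at once if the book falls freely by more than about 3 cm (faster than 0.8 m/s with no finger on it) (linear speed of book above 0.8 m/s and contact force between the fingers and book below 0.05 N).
It fails at once if the book already in the crate is shoved by more than 30 mm or tipped by more than 20 degrees (distance of done_book from where it was at the start of the episode above 0.03 m or angle between done_book's own z axis and vertical above 0.35 rad).
It fails at once if the tape roll, bone folder or glue bottle is moved by more than 30 mm, or the glue bottle tipped by more than 20 degrees (distance of any of tape, folder, glue from where it was at the start of the episode above 0.03 m or angle between glue's own z axis and vertical above 0.35 rad).
It also fails if it takes over 51 s, if anything falls off the work surface, if the arm or the gripper's body presses on something with over 40 N, if the wrist force passes 120 N, or if a joint passes its speed limit or range.

### The arm

A 6-joint arm with a two-finger parallel gripper is mounted at the origin on the work surface. World frame = base frame: x ahead of the robot, y to its left, z up, the work surface at z = 0. Lengths are in m, angles in rad, forces in N, time in s.
With the tool pointing down it reaches from about 0.4 to 0.825 m from the base axis. Payload 7 kg.
Tool frame: the origin (TCP) lies at the very end of the fingers, on their centre line; the grasp point (between the pads) lies 19 mm behind it (manip.hold_point_z is the distance from the TCP to the grasp point, in m); z points along the fingers, y is the line along which they close (so a half turn about z gives the same grasp; the last joint's range is limited). The gripper opens to 85 mm and grips with 20 to 120 N. Pads are 22 mm wide; open, the fingers measure 114 mm over their backs; the gripper's body (76 mm by 85 mm) begins 54 mm behind the grasp point. The pads swing forward as they close: fully open they stand 13 mm farther back than shut.
Start: joints at [-0.979, 0.359, 0.012, 0, -1.224, -0.288], TCP at [0.202, -0.644, 0.231] pointing down, gripper open.
Joint ranges: [-3.07, 3.07], [-1.43, 2.12], [-1.02, 1.25], [-3.03, 1.67], [-3.05, -0], [-3.03, 3.03]. Speed limits (rad/s): [2.39, 2.39, 3.01, 3.14, 3.14, 3.14].

### API

Orientations are given as a 3x3 rotation matrix whose columns are the frame's x, y, z axes.
In Python, from cell import manip, snapshot, finish_job gives the robot as it stands.
- The arm moves only by the tool servo_tool, never from a script. Its argument "increments" is text: rows parted by semicolons, each of 7 numbers parted by spaces: the turn, a rotation vector about the world's x, y, z in units of 0.1 rad (1.0 is 0.1 rad), then the shift along the world's x, y, z in units of 25 mm (1.0 is 25 mm), then the finger opening in mm, from 0 to 85.4. A call has 1 to 8 rows; each row shifts and turns the commanded pose from where the row before left it; what a row does not reach is not made up. A row lasts 1/10 s, in which the tool goes at most 50 mm and 8.59 degrees, less where a joint would pass 70% of its speed; a pose out of reach is approached as far as the arm can. A call with a number of a shift or a turn outside -1 to 1 is refused whole. A call with a gripper value outside its range is refused whole. The fingers move at their own pace and stop on an object; "grip_force" is the grip in N (left out, the last holds). Time passes only in rows, so rows that do not move let the fingers close. It gives the time, the measured TCP pose, the force, the opening and the grip force at its end, in the units of the state.
- manip.get_state(): the state, without advancing time (a new reading comes with each control period).
- snapshot(name): name is "side" or "top" or "wrist"; returns a dict with "pixels" (420x560x3 uint8, red, green, blue), "camera_matrix" (3x3 intrinsics, pixels), "R" (3x3) and "t" (3): a world point X has camera coordinates R X + t; the wrist camera has in their place "tool_from_camera" (4x4, takes a point from camera to tool coordinates, whose origin is the TCP and whose axes are the flange's). Camera axes: x right, y down, z forward; pixel columns grow to the right and rows downward; lengths in m; the calibration is good to about 2 mm. A picture is of the moment at which its call begins: read the wrist's pose just before it. There is no depth.
- finish_job(): hands the job in; it is judged then, once.
The state is a dict: "clock": time; "q": joint angles; "qvel": joint speeds; "tau": joint torques, N m; "ee_pos": TCP position; "tool_rot": TCP orientation; "contact_force": force on the tool from outside, world axes, zero at the start; "moment": the same for the moment, N m; "gripper_width": finger opening in m; "finger_force": force on a finger pad.
Only numpy, scipy, OpenCV 4.12 (cv2) and the standard library are available. Lean on these libraries where they do the work, as an engineer would, in place of code of your own. Each camera call takes 0.05 s, during which the arm holds its last target. There are 200 camera calls.

## Working session

There is one attempt and no reset: what is moved stays moved. The work goes in short steps, Python scripts to look and compute and a tool call to move; the robot and the scene stay as the last step left them, time stands still between calls to the robot, and variables do not carry over. Pictures are saved under pics/ and viewed, at most 10 in all, crops included, and the job is handed in when it is done.

Besides the shell and the picture viewer there is one more tool, called after "Request:" as name(argument=value, ...) on one line, values as JSON. servo_tool: Moves the arm, as the interface text tells. Shifts and turns lie within -1 to 1; 1 stands for 25 mm of shift or 0.1 rad of turn. Its arguments: {"type":"object","properties":{"increments":{"type":"string"},"grip_force":{"type":"number"}},"required":["increments"]}

```bash
ls; mkdir -p pics
python3 - <<'E'
from cell import manip, snapshot
import cv2,pickle,numpy as np
s=manip.get_state(); print(s)
d={}
for n in("side","top","wrist"):
    d[n]=snapshot(n); cv2.imwrite(f"pics/{n}0.png",d[n]["pixels"][:,:,::-1])
    print(n,{k:np.round(v,4).tolist() for k,v in d[n].items() if k!="pixels"})
d["state"]=s
pickle.dump(d,open("d0.pkl","wb"))
E
```

```text
pics
{'clock': 0.0, 'q': array([-9.78918048e-01,  3.59397117e-01,  1.10203992e-02, -3.03617315e-04,
       -1.22405584e+00, -2.88137682e-01]), 'qvel': array([ 0.00088345,  0.00028454,  0.00118156, -0.00069878, -0.00016882,
       -0.00050179]), 'tau': array([ 9.91504385e-04, -5.83312583e+01,  2.93422347e+01,  6.93625420e+00,
       -5.87140225e-03, -1.60925958e-05]), 'ee_pos': array([ 0.20172697, -0.64364952,  0.23034869]), 'tool_rot': array([[-9.54255247e-01, -2.98992421e-01, -6.75907161e-04],
       [-2.98993124e-01,  9.54254060e-01,  1.51720302e-03],
       [ 1.91354949e-04,  1.64989053e-03, -9.99998621e-01]]), 'contact_force': array([ 0.01514297, -0.4997019 ,  0.33339555]), 'moment': array([ 0.01714587, -0.00524326,  0.03571936]), 'finger_force': 0.0, 'gripper_width': 0.0857849701142455}
side {'camera_matrix': [[434.8189, 0.0, 277.0741], [0.0, 434.8189, 213.5146], [0.0, 0.0, 1.0]], 'R': [[-0.8912, -0.4535, 0.0099], [-0.3472, 0.6679, -0.6583], [0.2919, -0.5901, -0.7527]], 't': [0.5258, 0.2941, 1.1877]}
top {'camera_matrix': [[533.9488, 0.0, 278.9912], [0.0, 533.9488, 205.7009], [0.0, 0.0, 1.0]], 'R': [[-0.0026, -1.0, 0.0054], [-0.9958, 0.0021, -0.0912], [0.0912, -0.0056, -0.9958]], 't': [-0.0231, 0.622, 1.6174]}
wrist {'camera_matrix': [[361.7965, 0.0, 285.4263], [0.0, 361.7965, 212.7647], [0.0, 0.0, 1.0]], 'tool_from_camera': [[0.0, -0.9469, -0.3216, 0.0821], [1.0, 0.0002, -0.0006, 0.0004], [0.0006, -0.3216, 0.9469, -0.1431], [0.0, 0.0, 0.0, 1.0]]}
```

View pics/side0.png

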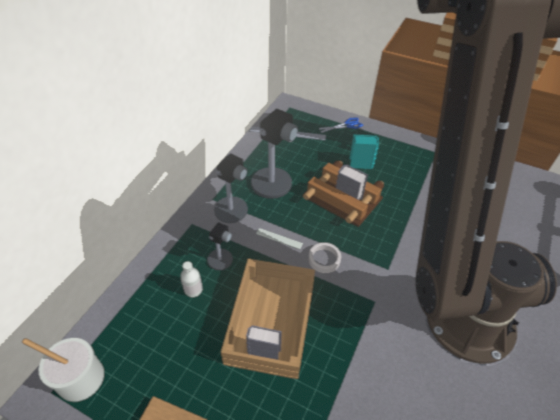

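View pics/top0.png

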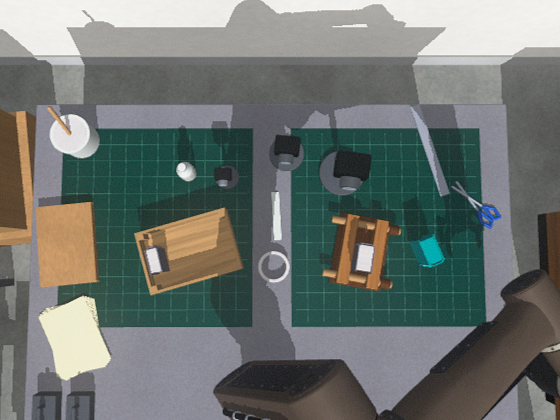

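The side view shows three copy cameras, at (277,130), (232,170) and (219,237). In the top view they are at (347,170), (287,150) and (226,177). Their feet in the top view are about 52, 33 and 25 px across, or roughly 155, 100 and 75 mm, so the middle one at (287,150) fits the 110 mm foot. The press with the grey book is at (363,255), the turquoise decoy at (430,250), and the crate at (190,250) with the done book at (155,262). I'll confirm this in enlarged crops.

```bash
cat > h.py <<'E'
import numpy as np,cv2,pickle
def cast(c,px,z,pose=None):
    px=np.atleast_2d(np.array(px,float)); K=c["camera_matrix"]
    r=np.c_[px,np.ones(len(px))]@np.linalg.inv(K).T
    if "R" in c: o=-c["R"].T@c["t"]; d=r@c["R"]
    else:
        p,Rt=pose; T=c["tool_from_camera"]; o=p+Rt@T[:3,3]; d=r@(Rt@T[:3,:3]).T
    return o+d*((z-o[2])/d[:,2])[:,None]
def proj(c,X):
    X=np.atleast_2d(np.array(X,float)); p=(X@c["R"].T+c["t"])@c["camera_matrix"].T
    return p[:,:2]/p[:,2:]
E
python3 - <<'E'
from h import *
d=pickle.load(open("d0.pkl","rb"));t=d["top"]["pixels"][:,:,::-1];s=d["side"]["pixels"][:,:,::-1]
z=lambda im,x,y,w,h,f:cv2.resize(im[y:y+h,x:x+w],None,fx=f,fy=f,interpolation=cv2.INTER_CUBIC)
A=z(t,255,120,66,50,6);A=A  #396x300
B=z(t,318,205,80,100,4)     #320x400
C=z(s,205,150,66,75,4)      #264x300
D=z(t,125,195,132,100,3)    #396x300
im=np.zeros((600,720,3),np.uint8)
im[:300,:396]=A; im[300:600,:396]=D; im[:400,400:720]=B
cv2.imwrite("pics/crop1.png",im)
c=d["top"]
for n,a in(("mid",[(270,152),(304,152)]),("big",[(320,172),(373,172)]),("small",[(213,178),(239,178)])):
    p=cast(c,a,0.008);print(n,np.round(p,3).tolist(),np.linalg.norm(p[0]-p[1]))
E
```

```text
mid [[0.794, 0.003, 0.008], [0.794, -0.104, 0.008]] 0.10711773121014788
big [[0.73, -0.154, 0.008], [0.73, -0.32, 0.008]] 0.16660430737431214
small [[0.711, 0.182, 0.008], [0.711, 0.1, 0.008]] 0.08144498985507588
```

View pics/crop1.png

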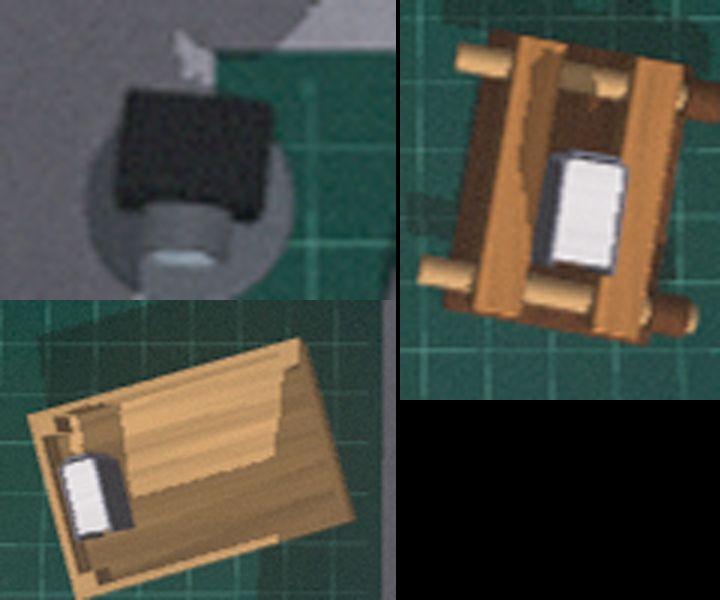

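Run:
```python
from h import *
d=pickle.load(open("d0.pkl","rb"));c=d["top"];im=c["pixels"]
print("camO",-c["R"].T@c["t"],-d["side"]["R"].T@d["side"]["t"])
hsv=cv2.cvtColor(im,cv2.COLOR_RGB2HSV)
def rect(x0,y0,x1,y1,z,name,f):
    m=np.zeros(im.shape[:2],np.uint8); m[y0:y1,x0:x1]=f[y0:y1,x0:x1]*255
    cs,_=cv2.findContours(m,0,2); k=max(cs,key=cv2.contourArea)
    p=cast(c,k[:,0,:],z)[:,:2]; r=cv2.minAreaRect((p*1000).astype(np.float32)); print(name,r)
white=(hsv[...,1]<40)&(hsv[...,2]>150)
rect(345,230,385,285,.127,"book",white); rect(138,240,170,280,.118,"done",white)
rect(268,185,285,245,.006,"folder",white)
k=lambda p:(np.array(p,float)-[0,300])/3+[125,195]
cr=[k((28,414)),k((300,338)),k((355,518)),k((80,600))]
P=cast(c,cr,.075)[:,:2];print("crate",P.round(3).tolist(),P.mean(0),[np.linalg.norm(P[i]-P[(i+1)%4]).round(3) for i in range(4)])
e=P[0]-P[1];print(np.degrees(np.arctan2(-e[0],e[1])))
j=lambda p:(np.array(p,float)-[400,0])/4+[318,205]
J=cast(c,[j(p) for p in[(475,312),(522,315),(568,45),(518,38),(592,330),(640,335),(686,65),(637,60)]],.06)[:,:2]
print("press",J.round(3).tolist(),J.mean(0))
f=lambda p:np.array(p,float)/6+[255,120]
print("lens",cast(c,[f((181,258))],.2), "foot",cast(c,[f((188,200))],.01))
H=cast(c,[f(p) for p in[(128,90),(272,100),(118,207),(265,222)]],.225)[:,:2];print("head",H.round(3).tolist())
# tape
print("tape",cast(c,[(274,266)],.025),"glue",cast(c,[(184,168)],.1))
```

```text
camO [ 0.47188225 -0.0153073   1.66746338] [0.22396754 0.74278422 1.08240512]
book ((462.4293518066406, -269.7674255371094), (42.59351348876953, 73.11117553710938), 80.31243896484375)
done ((456.4398498535156, 338.8360595703125), (69.25753021240234, 31.404052734375), 13.939994812011719)
folder ((599.973876953125, -21.461694717407227), (37.58460235595703, 178.3766326904297), 89.80279541015625)
crate [[0.537, 0.407], [0.612, 0.137], [0.434, 0.082], [0.354, 0.351]] [0.48421551 0.24427604] [np.float64(0.28), np.float64(0.187), np.float64(0.281), np.float64(0.191)]
15.591625636057678
press [[0.387, -0.196], [0.385, -0.231], [0.587, -0.269], [0.592, -0.231], [0.373, -0.283], [0.37, -0.319], [0.571, -0.358], [0.575, -0.321]] [ 0.47990473 -0.27612074]
lens [[ 0.72540108 -0.04106846  0.2       ]] foot [[ 0.78897979 -0.04818614  0.01      ]]
head [[0.799, -0.017], [0.794, -0.083], [0.745, -0.012], [0.738, -0.079]]
tape [[ 0.43714971 -0.00883897  0.025     ]] glue [[0.72817999 0.25713456 0.1       ]]
```

Sizes agree with the description: crate 280×189 mm, jaws 36 mm wide and about 210 mm long, foot of the copy camera meant about 107–110 mm. I take the book at about (0.466, -0.270) with yaw -9.7°, and the lens at about (0.725, -0.043, 0.2) with yaw about -5°. The crate is at (0.484, 0.244) with yaw 15.6°. I'll move above the book.

Request:
servo_tool(increments="0 0 -0.3 0.66 0.94 0 85;0 0 -0.3 0.66 0.94 0 85;0 0 -0.3 0.66 0.94 0 85;0 0 -0.3 0.66 0.94 0 85;0 0 -0.3 0.66 0.94 0 85;0 0 -0.3 0.66 0.94 0 85;0 0 -0.3 0.66 0.94 0 85;0 0 -0.3 0.66 0.94 0 85")

```text
clock: 0.95
ee_pos: [0.3343, -0.4549, 0.2311]
tool_rot: [[-0.998, -0.063, -0.0], [-0.063, 0.998, 0.0], [0.0, 0.0, -1.0]]
contact_force: [-0.3, 0.5, -0.3]
gripper_width: 0.085
finger_force: 0.0
```

Request:
servo_tool(increments="0 0 -0.3 0.66 0.94 0 85;0 0 -0.3 0.66 0.94 0 85;0 0 -0.3 0.66 0.94 0 85;0 0 -0.3 0.66 0.94 0 85;0 0 -0.3 0.66 0.94 0 85;0 0 -0.3 0.66 0.94 0 85;0 0 -0.3 0.66 0.94 0 85;0 0 0 0 0 0 85")

```text
clock: 1.75
ee_pos: [0.4508, -0.2895, 0.2312]
tool_rot: [[-0.99, 0.144, 0.0], [0.144, 0.99, 0.0], [-0.0, 0.0, -1.0]]
contact_force: [-1.4, 0.5, -0.3]
gripper_width: 0.0848
finger_force: 0.0
```

Run:
```python
from cell import manip, snapshot
from h import *
s=manip.get_state(); w=snapshot("wrist"); im=w["pixels"]
pickle.dump((s,w),open("w1.pkl","wb")); cv2.imwrite("pics/w1.png",im[:,:,::-1])
R=s["tool_rot"];print(s["clock"],s["ee_pos"],s["q"].round(3),np.degrees(np.arctan2(R[1,1],R[0,1])))
hsv=cv2.cvtColor(im,cv2.COLOR_RGB2HSV)
m=((hsv[...,1]<40)&(hsv[...,2]>150)).astype(np.uint8)*255
cs,_=cv2.findContours(m,0,2)
for k in sorted(cs,key=cv2.contourArea)[-3:]:
    p=cast(w,k[:,0,:],.127,(s["ee_pos"],R))[:,:2]; print(cv2.boundingRect(k),cv2.minAreaRect((p*1000).astype(np.float32)))
```

```text
1.75 [ 0.45083974 -0.28950641  0.23116725] [-0.205  0.13  -0.295 -0.    -1.146 -1.51 ] 81.7137207184564
(399, 283, 48, 67) ((553.3898315429688, -191.973876953125), (71.45185852050781, 16.11989974975586), 18.951616287231445)
(280, 145, 71, 128) ((455.223876953125, -268.8052062988281), (48.56719970703125, 96.7259521484375), 81.06299591064453)
(498, 0, 62, 366) ((480.5062255859375, -118.78271484375), (284.7077941894531, 49.71620178222656), 5.400823593139648)
```

View pics/w1.png

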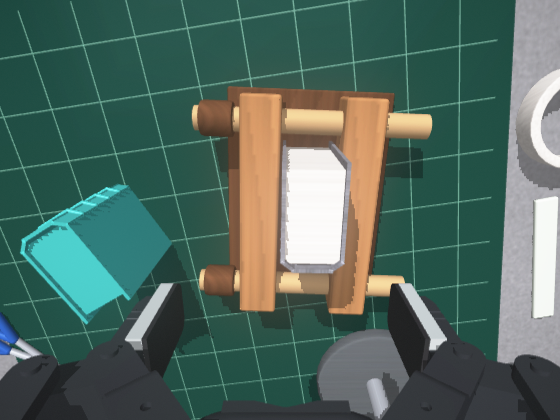

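The wrist view shows the grey book in the press, with its white top at x 280–350, y 145–273 and its spine at the image bottom. The turquoise decoy is at (90,250). This agrees with the top view, so I'll align and descend.

Request:
servo_tool(increments="0 0 -0.2 0.6 0.78 0 85;0 0 0 0 0 0 85;0 0 0 0 0 -0.9 85;0 0 0 0 0 -0.9 85;0 0 0 0 0 -0.9 85;0 0 0 0 0 -0.9 85;0 0 0 0 0 -0.9 85;0 0 0 0 0 -0.9 85")

```text
clock: 2.6
ee_pos: [0.4637, -0.2729, 0.0954]
tool_rot: [[-0.986, 0.166, -0.0], [0.166, 0.986, -0.0], [0.0, -0.0, -1.0]]
contact_force: [-0.2, -1.0, 0.2]
gripper_width: 0.085
finger_force: 0.0
```

Request:
servo_tool(increments="0 0 0 0 0 -0.5 85;0 0 0 0 0 -0.4 85;0 0 0 0 0 0 85;0 0 0 0 0 0 45;0 0 0 0 0 0 45;0 0 0 0 0 0 45;0 0 0 0 0 0 45;0 0 0 0 0 0 40", grip_force=50)

```text
clock: 3.4
ee_pos: [0.4651, -0.2722, 0.0748]
tool_rot: [[-0.986, 0.165, 0.002], [0.165, 0.986, -0.001], [-0.002, -0.0, -1.0]]
contact_force: [-1.3, 2.6, 7.1]
gripper_width: 0.048
finger_force: 43.3
```

Gripped at 48 mm, so I'll lift.

Request:
servo_tool(increments="0 0 0 0 0 0.2 40;0 0 0 0 0 0.5 40;0 0 0 0 0 0.7 40;0 0 0 0 0 0.8 40;0 0 0 0 0 0.8 40;0 0 0 0 0 0.8 40;0 0 0 0 0 0.8 40;0 0 0 0 0 0.6 40")

```text
clock: 4.2
ee_pos: [0.4644, -0.2721, 0.2059]
tool_rot: [[-0.986, 0.165, 0.001], [0.165, 0.986, -0.0], [-0.001, -0.0, -1.0]]
contact_force: [0.5, -0.3, -3.0]
gripper_width: 0.0476
finger_force: 44.9
```

Run:
```python
from cell import manip, snapshot
import cv2,numpy as np
s=manip.get_state();print(s["clock"],s["ee_pos"],s["gripper_width"],s["contact_force"],s["q"].round(2))
a=snapshot("side")["pixels"][60:300,180:440];b=snapshot("wrist")["pixels"]
a=cv2.resize(a,None,fx=1.5,fy=1.5,interpolation=2)
b=cv2.resize(b,(400,300));im=np.zeros((400,790,3),np.uint8);im[:360,:390]=a;im[:300,390:]=b
cv2.imwrite("pics/l1.png",im[:,:,::-1])
```

```text
4.2 [ 0.46437979 -0.27211067  0.20585275] 0.04756052727709848 [ 0.47910065 -0.26515428 -3.01798365] [-0.17  0.15 -0.33  0.   -1.09 -1.57]
```

View pics/l1.png

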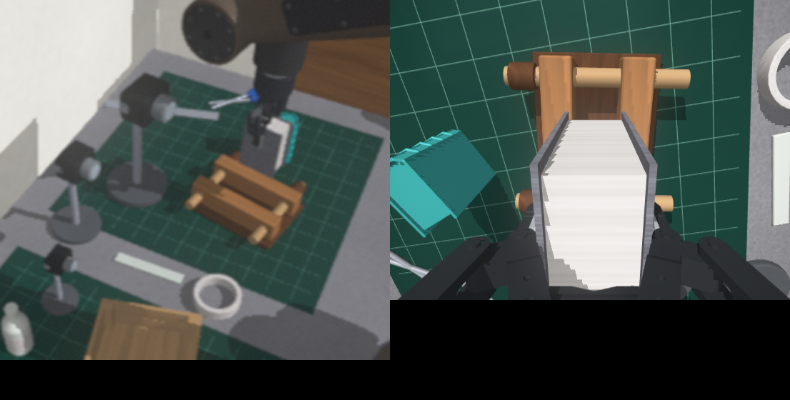

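The book hangs upright in the grip with its fore-edge towards the robot; the press stays put at (245,205). I'll carry it to the front of the lens, spine towards the lens.

Request:
servo_tool(increments="0 0 0.1 0.15 0.35 0 40;0 0 0.1 0.3 0.7 0 40;0 0 0.1 0.3 0.7 0 40;0 0 0.1 0.3 0.7 0 40;0 0 0.1 0.3 0.7 0 40;0 0 0.1 0.3 0.7 0 40;0 0 0.1 0.3 0.7 0 40;0 0 0.1 0.3 0.7 0 40")

```text
clock: 5.1
ee_pos: [0.5201, -0.1395, 0.2025]
tool_rot: [[-0.996, 0.085, -0.002], [0.085, 0.996, 0.0], [0.002, 0.0, -1.0]]
contact_force: [0.4, -0.8, -3.6]
gripper_width: 0.0475
finger_force: 45.1
```

Request:
servo_tool(increments="0 0 0 0.3 0.7 0 40;0 0 0 0.3 0.7 0 40;0 0 0 0.3 0.7 0 40;0 0 0 0.3 0.7 0 40;0 0 0 0.25 0.6 0 40;0 0 0 0.15 0.5 0 40;0 0 0 0.1 0.3 0 40;0 0 0 0.05 0.2 0 40")

```text
clock: 5.9
ee_pos: [0.5644, -0.0302, 0.2035]
tool_rot: [[-0.996, 0.086, -0.001], [0.086, 0.996, -0.0], [0.001, -0.0, -1.0]]
contact_force: [-0.1, -0.1, -2.8]
gripper_width: 0.048
finger_force: 45.1
```

Run:
```python
from cell import manip, snapshot
from h import *
s=manip.get_state();R=s["tool_rot"];print(s["clock"],s["ee_pos"],s["gripper_width"],s["q"].round(2),np.degrees(np.arctan2(R[1,1],R[0,1])))
S=snapshot("side");T=snapshot("top")
pickle.dump((S,T),open("l2.pkl","wb"))
a=S["pixels"][120:270,190:340];b=T["pixels"][120:270,230:380]
f=lambda i:cv2.resize(i,(400,400),interpolation=cv2.INTER_CUBIC)
cv2.imwrite("pics/l2.png",np.hstack([f(a),f(b)])[:,:,::-1])
for n,X in(("lens",(.725,-.043,.2)),("headtopc",(.769,-.047,.225)),("mid",(.566,-.029,.2))):
    p,q=proj(S,X)[0],proj(T,X)[0]
    print(n,p,q,"crop",(p-[190,120])*400/150,(q-[230,120])*400/150+[400,0])
```

```text
5.9 [ 0.56438487 -0.03020631  0.20351994] 0.04800773954633251 [ 0.29  0.2  -0.27 -0.   -1.1  -1.95] 85.08811809461116
lens [243.32989523 173.26982686] [285.86184874 163.14146838] crop [142.21305395 142.05287164] [548.96492998 115.04391568]
headtopc [230.51910522 161.38118385] [287.42671186 145.71628441] crop [108.05094724 110.34982361] [553.1378983   68.57675843]
mid [290.07899684 194.48179427] [280.99420209 220.24365071] crop [266.8773249  198.61811804] [535.98453891 267.3164019 ]
```

View pics/l2.png

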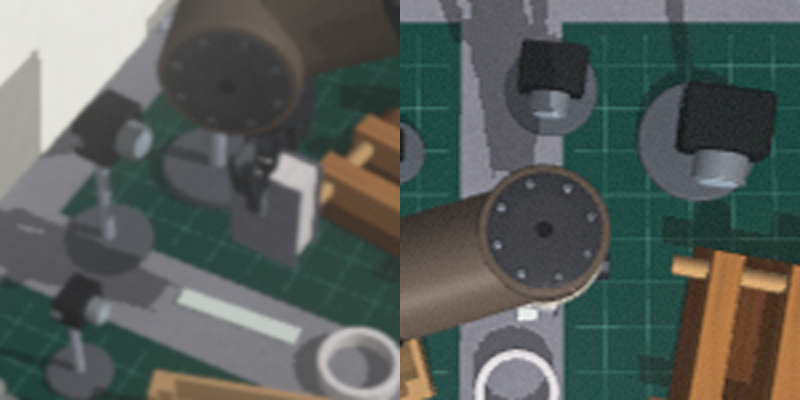

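Both views put the lens where I computed it: side crop (142,140) and top crop (548,112). The book stands upright in front of it, spine towards it. I'll hold for a second, then turn it half round.

Request:
servo_tool(increments="0 0 0 0 0 0 40;0 0 0 0 0 0 40;0 0 0 0 0 0 40;0 0 0 0 0 0 40;0 0 0 0 0 0 40;0 0 0 0 0 0 40;0 0 0 0 0 0 40;0 0 0 0 0 0 40")

```text
clock: 6.8
ee_pos: [0.5644, -0.0308, 0.2038]
tool_rot: [[-0.996, 0.086, -0.0], [0.086, 0.996, 0.0], [0.0, -0.0, -1.0]]
contact_force: [0.1, 0.2, -3.2]
gripper_width: 0.0474
finger_force: 45.1
```

Request:
servo_tool(increments="0 0 0 0 0 0 40;0 0 0 0 0 0 40;0 0 0 0 0 0 40;0 0 0.3 0 0 0 40;0 0 0.6 0 0 0 40;0 0 0.9 0 0 0 40;0 0 0.9 0 0 0 40;0 0 0.9 0 0 0 40")

```text
clock: 7.6
ee_pos: [0.5644, -0.0308, 0.2038]
tool_rot: [[-0.962, -0.274, -0.0], [-0.274, 0.962, 0.0], [0.0, 0.0, -1.0]]
contact_force: [-0.1, 0.1, -1.8]
gripper_width: 0.0478
finger_force: 45.0
```

Request:
servo_tool(increments="0 0 0.9 0 0 0 40;0 0 0.9 0 0 0 40;0 0 0.9 0 0 0 40;0 0 0.9 0 0 0 40;0 0 0.9 0 0 0 40;0 0 0.9 0 0 0 40;0 0 0.9 0 0 0 40;0 0 0.9 0 0 0 40")

```text
clock: 8.4
ee_pos: [0.5644, -0.0308, 0.2038]
tool_rot: [[-0.542, -0.84, -0.0], [-0.84, 0.542, 0.0], [0.0, 0.0, -1.0]]
contact_force: [0.1, -0.3, -3.7]
gripper_width: 0.0474
finger_force: 45.0
```

Request:
servo_tool(increments="0 0 0.9 0 0 0 40;0 0 0.9 0 0 0 40;0 0 0.9 0 0 0 40;0 0 0.9 0 0 0 40;0 0 0.9 0 0 0 40;0 0 0.9 0 0 0 40;0 0 0.9 0 0 0 40;0 0 0.9 0 0 0 40")

```text
clock: 9.2
ee_pos: [0.5644, -0.0308, 0.2038]
tool_rot: [[0.146, -0.989, -0.0], [-0.989, -0.146, 0.0], [-0.0, 0.0, -1.0]]
contact_force: [0.5, 0.7, -3.2]
gripper_width: 0.0474
finger_force: 45.0
```

Request:
servo_tool(increments="0 0 0.9 0 0 0 40;0 0 0.9 0 0 0 40;0 0 0.9 0 0 0 40;0 0 0.9 0 0 0 40;0 0 0.9 0 0 0 40;0 0 0.9 0 0 0 40;0 0 0.9 0 0 0 40;0 0 0.9 0 0 0 40")

```text
clock: 10.0
ee_pos: [0.5644, -0.0308, 0.2038]
tool_rot: [[0.762, -0.647, -0.0], [-0.647, -0.762, -0.0], [-0.0, 0.0, -1.0]]
contact_force: [-0.5, 0.8, -2.9]
gripper_width: 0.0475
finger_force: 45.0
```

Request:
servo_tool(increments="0 0 0.9 0 0 0 40;0 0 0.9 0 0 0 40;0 0 0.9 0 0 0 40;0 0 0.9 0 0 0 40;0 0 0.9 0 0 0 40;0 0 0.9 0 0 0 40;0 0 0.5 0 0 0 40;0 0 0.3 0 0 0 40")

```text
clock: 10.8
ee_pos: [0.5644, -0.0308, 0.2038]
tool_rot: [[0.996, -0.086, -0.0], [-0.086, -0.996, -0.0], [-0.0, 0.0, -1.0]]
contact_force: [-0.8, -0.0, -3.3]
gripper_width: 0.0477
finger_force: 45.0
```

Request:
servo_tool(increments="0 0 0 0 0 0 40;0 0 0 0 0 0 40;0 0 0 0 0 0 40;0 0 0 0 0 0 40;0 0 0 0 0 0 40;0 0 0 0 0 0 40;0 0 0 0 0 0 40;0 0 0 0 0 0 40")

```text
clock: 11.6
ee_pos: [0.5644, -0.0308, 0.2038]
tool_rot: [[0.996, -0.088, -0.0], [-0.088, -0.996, -0.0], [-0.0, 0.0, -1.0]]
contact_force: [-0.1, -0.2, -2.8]
gripper_width: 0.0474
finger_force: 45.0
```

Request:
servo_tool(increments="0 0 0 0 0 0 40;0 0 0 0 0 0 40;0 0 0 0 0 0 40;0 0 0 0 0 0 40")

```text
clock: 12.0
ee_pos: [0.5644, -0.0308, 0.2038]
tool_rot: [[0.996, -0.088, 0.0], [-0.088, -0.996, -0.0], [0.0, 0.0, -1.0]]
contact_force: [-0.0, 0.4, -2.4]
gripper_width: 0.0473
finger_force: 45.0
```

Run:
```python
from cell import manip, snapshot
from h import *
s=manip.get_state();R=s["tool_rot"];print(s["clock"],s["ee_pos"],s["gripper_width"],s["q"].round(2),np.degrees(np.arctan2(R[1,1],R[0,1])))
a=snapshot("side")["pixels"][120:270,190:340];b=snapshot("wrist")["pixels"]
cv2.imwrite("pics/l3.png",np.hstack([cv2.resize(a,(300,300),interpolation=2),cv2.resize(b,(400,300))])[:,:,::-1])
```

```text
12.0 [ 0.56440274 -0.03082727  0.20380349] 0.04733672703216397 [ 0.29  0.2  -0.27  0.   -1.1   1.19] -95.03021549922417
```

View pics/l3.png

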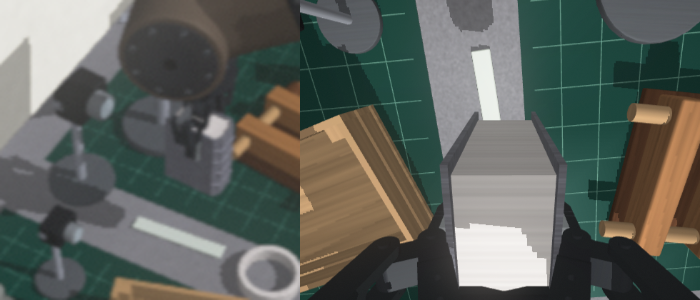

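The book is upright with its page edges towards the lens (bands facing us at (220,160)) and has been held for over a second. Now to the crate.

Request:
servo_tool(increments="0 0 0.2 -0.1 0.34 0 40;0 0 0.3 -0.2 0.68 0 40;0 0 0.3 -0.2 0.68 0 40;0 0 0.3 -0.2 0.68 0 40;0 0 0.3 -0.2 0.68 0 40;0 0 0.3 -0.2 0.68 0 40;0 0 0.3 -0.2 0.68 0 40;0 0 0.3 -0.2 0.68 0 40")

```text
clock: 12.9
ee_pos: [0.5264, 0.0978, 0.2039]
tool_rot: [[0.99, 0.144, 0.0], [0.144, -0.99, 0.0], [0.0, -0.0, -1.0]]
contact_force: [-0.2, -0.1, -3.0]
gripper_width: 0.0475
finger_force: 45.1
```

Request:
servo_tool(increments="0 0 0.3 -0.2 0.68 0 40;0 0 0.3 -0.2 0.68 0 40;0 0 0.3 -0.2 0.68 0 40;0 0 0.3 -0.2 0.68 0 40;0 0 0.1 -0.2 0.68 0 40;0 0 0 -0.2 0.6 0 40;0 0 0 -0.2 0.35 0 40;0 0 0 0 0 0 40")

```text
clock: 13.7
ee_pos: [0.4912, 0.2065, 0.2038]
tool_rot: [[0.963, 0.27, -0.0], [0.27, -0.963, 0.0], [-0.0, -0.0, -1.0]]
contact_force: [-1.1, -0.1, -3.1]
gripper_width: 0.0475
finger_force: 45.3
```

Run:
```python
from cell import manip, snapshot
from h import *
s=manip.get_state();R=s["tool_rot"];p=s["ee_pos"];print(s["clock"],p,s["contact_force"],np.degrees(np.arctan2(R[1,1],R[0,1])))
a=np.radians(15.6);r=p[:2]-[.484,.244];print("in crate",r@[np.cos(a),np.sin(a)],r@[-np.sin(a),np.cos(a)])
S=snapshot("side")["pixels"][210:390,180:360];b=snapshot("wrist")["pixels"]
cv2.imwrite("pics/c1.png",np.hstack([cv2.resize(S,(300,300),interpolation=2),cv2.resize(b,(400,300))])[:,:,::-1])
```

```text
13.7 [0.49122545 0.20647032 0.20379762] [-1.07767196 -0.05673224 -3.10784424] -74.32198620402174
in crate -0.0031331952243804783 -0.038090244125762056
```

View pics/c1.png

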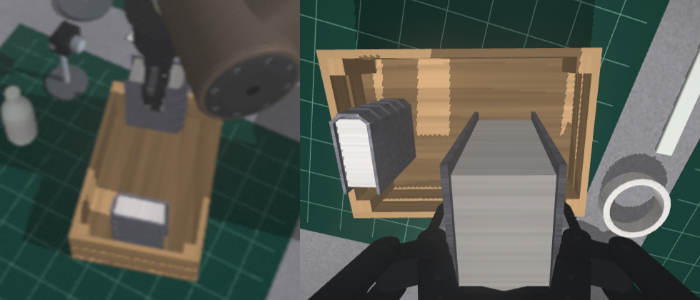

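The book hangs over the free part of the crate, aligned with it; the done book is clear at (370,150). I'll lower it.

Request:
servo_tool(increments="0 0 0 0 0 -0.4 40;0 0 0 0 0 -0.8 40;0 0 0 0 0 -0.8 40;0 0 0 0 0 -0.8 40;0 0 0 0 0 -0.8 40;0 0 0 0 0 -0.7 40;0 0 0 0 0 -0.4 40;0 0 0 0 0 -0.2 40")

```text
clock: 14.6
ee_pos: [0.4916, 0.2046, 0.08]
tool_rot: [[0.963, 0.268, -0.001], [0.268, -0.963, -0.001], [-0.002, 0.001, -1.0]]
contact_force: [-0.3, 0.4, -3.6]
gripper_width: 0.0475
finger_force: 45.2
```

Request:
servo_tool(increments="0 0 0 0 0 0 40;0 0 0 0 0 -0.1 40;0 0 0 0 0 -0.1 40;0 0 0 0 0 -0.1 40;0 0 0 0 0 0 40")

```text
clock: 15.1
ee_pos: [0.4918, 0.2054, 0.0737]
tool_rot: [[0.963, 0.269, -0.0], [0.269, -0.963, 0.0], [-0.0, -0.0, -1.0]]
contact_force: [-0.0, -0.5, -2.4]
gripper_width: 0.0476
finger_force: 45.2
```

Request:
servo_tool(increments="0 0 0 0 0 -0.08 40;0 0 0 0 0 0 40;0 0 0 0 0 0 40")

```text
clock: 15.4
ee_pos: [0.4919, 0.2055, 0.0718]
tool_rot: [[0.963, 0.269, 0.0], [0.269, -0.963, 0.0], [0.0, -0.0, -1.0]]
contact_force: [-0.7, -0.2, -3.8]
gripper_width: 0.0472
finger_force: 45.2
```

Request:
servo_tool(increments="0 0 0 0 0 -0.06 40;0 0 0 0 0 0 40;0 0 0 0 0 0 40")

```text
clock: 15.7
ee_pos: [0.4922, 0.2056, 0.0708]
tool_rot: [[0.963, 0.269, 0.001], [0.269, -0.963, 0.0], [0.001, -0.0, -1.0]]
contact_force: [-1.0, -0.8, 3.6]
gripper_width: 0.0474
finger_force: 45.8
```

The wrist force turned upward, so the book is on the floor. I'll open and retreat.

Request:
servo_tool(increments="0 0 0 0 0 0 50;0 0 0 0 0 0 54;0 0 0 0 0 0 60;0 0 0 0 0 0 70;0 0 0 0 0 0 80;0 0 0 0 0 0 80;0 0 0 0 0 0 80;0 0 0 0 0 0 80")

```text
clock: 16.5
ee_pos: [0.4919, 0.2054, 0.0703]
tool_rot: [[0.963, 0.269, -0.0], [0.269, -0.963, -0.0], [-0.0, 0.0, -1.0]]
contact_force: [-0.5, 0.0, -0.2]
gripper_width: 0.0797
finger_force: 0.0
```

Request:
servo_tool(increments="0 0 0 0 0 0.3 80;0 0 0 0 0 0.8 80;0 0 0 0 0 0.9 80;0 0 0 0 0 0.9 80;0 0 0 0 0 0.9 80;0 0 0 0 0 0.9 80;0 0 0 0 0 0.9 80;0 0 0 0 0 0.3 80")

```text
clock: 17.3
ee_pos: [0.4928, 0.206, 0.2209]
tool_rot: [[0.963, 0.269, 0.003], [0.269, -0.963, 0.002], [0.004, -0.001, -1.0]]
contact_force: [-0.5, -0.0, 0.1]
gripper_width: 0.0798
finger_force: 0.0
```

Request:
servo_tool(increments="0 0 0 -0.3 -0.9 0 80;0 0 0 -0.3 -0.9 0 80;0 0 0 -0.3 -0.9 0 80;0 0 0 -0.3 -0.9 0 80;0 0 0 -0.3 -0.9 0 80;0 0 0 -0.3 -0.9 0 80;0 0 0 0 0 0 80;0 0 0 0 0 0 80")

```text
clock: 18.1
ee_pos: [0.4466, 0.0692, 0.218]
tool_rot: [[0.964, 0.267, 0.001], [0.267, -0.964, 0.0], [0.001, -0.0, -1.0]]
contact_force: [-0.0, 0.3, 0.1]
gripper_width: 0.0799
finger_force: 0.0
```

Run:
```python
from cell import manip, snapshot
from h import *
s=manip.get_state();print(s["clock"],s["ee_pos"],s["contact_force"],s["gripper_width"])
S=snapshot("side")["pixels"][200:390,170:360];b=snapshot("top")["pixels"][120:310,110:300]
cv2.imwrite("pics/c2.png",np.hstack([cv2.resize(i,(400,400),interpolation=2) for i in(S,b)])[:,:,::-1])
```

```text
18.1 [0.44655478 0.069153   0.21797886] [-0.04954127  0.33160419  0.11838959] 0.07994840694204856
```

View pics/c2.png

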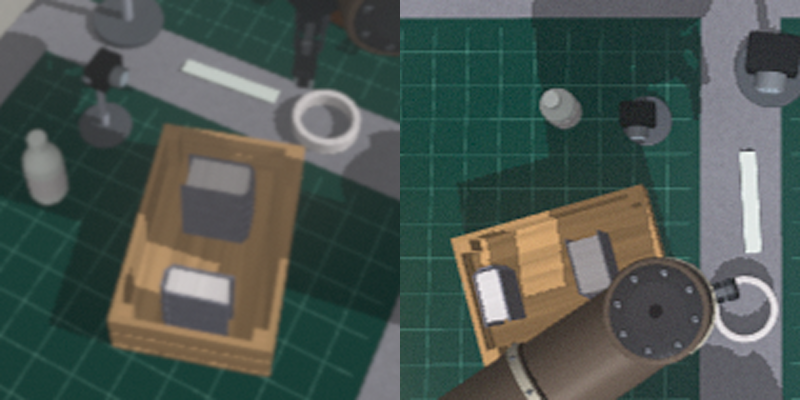

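Both books stand upright in the crate, at (218,200) and (198,300). The tape, folder and glue haven't moved, and the robot is clear of everything. Handing in.

```bash
python3 -c "
from cell import finish_job
print(finish_job())"
```

```text
the job is handed in; nothing more can be done
None
```

The book was shown to the copy camera spine first, then fore-edge, each held still for at least a second, and now stands upright in the free part of the crate; in the last pictures nothing else had moved, and I handed the job in at about 18 s (no verdict was returned).

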